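Open the specimen box by its T-handle latch

ROBOT

A 6-joint arm with a two-finger parallel gripper is mounted at the origin on a cart in front of the work surface, level with it; the furniture and walls round the work are solid. World frame = base frame: x ahead of the robot, y to its left, z up, the work surface at z = 0. Lengths are in m, angles in rad, forces in N, time in s.
With the tool pointing down it reaches from about 0.25 to 0.725 m from the base axis. Payload 4 kg.
Tool frame: the origin (TCP) lies on the centre line of the jaws, within the pads' length; the fingertips stand 22 mm ahead of it and the grasp point (between the pads) lies 3 mm ahead of it; z points along the fingers, y is the line along which they close (so a half turn about z gives the same grasp; the last joint's range is limited). The gripper opens to 85 mm and grips with 20 to 120 N. Pads are 22 mm wide; open, the fingers measure 114 mm over their backs; the gripper's body (76 mm by 85 mm) begins 54 mm behind the grasp point. The pads swing forward as they close: fully open they stand 13 mm farther back than shut.
Start: joints at [1.323, 0.241, 0.005, 1.335, 0, 1.571], TCP at [0.123, 0.485, 0.253] pointing down, gripper open.
Joint ranges: [-2.72, 2.72], [-1.05, 1.87], [-1.09, 1.28], [-1.99, 2.15], [-1.42, 1.44], [-3.14, 3.14]. Speed limits (rad/s): [2.79, 2.79, 3.14, 3.14, 3.14, 3.14].

INTERFACE

Orientations are given as a unit quaternion [x, y, z, w].
In Python, from workcell import bot gives the robot as it stands.
- The arm moves only by the shell command python3 -m inch 'ROWS'. ROWS is JSON, one flat list of numbers, 7 for each row, row after row: the shift along the world's x, y, z in mm, then the turn, a rotation vector about the world's x, y, z in rad, then the opening in per cent of the stroke, from 0 (shut) to 100 (fully open). A call has 1 to 8 rows; each row is the pose to reach, as a shift and turn from the pose commanded when the call began; what a row does not reach only later rows make up. A row lasts 1/12 s, in which the tool goes at most 41.7 mm and 7.16 degrees, less where a joint would pass 70% of its speed; a pose out of reach is approached as far as the arm can. A call with a gripper value outside its range is refused whole. The fingers move at their own pace and stop on an object; the grip force is fixed at half the most. Time passes only in rows, so rows that repeat a pose let the fingers close. It gives the time, the measured TCP pose, the force, the opening and the grip force at its end, in the units of the state.
- bot.get_obs(): the state, without advancing time (a new reading comes with each control period).
- bot.camera(name): name is "scene" or "top" or "wrist"; returns the picture (384x512x3 uint8, blue, green, red); there is no depth.
- bot.camera_info(name): a dict with "intrinsics" (3x3 intrinsics, pixels), "camera_from_world" (4x4, takes a point from world to camera coordinates); the wrist camera has in their place "hand_eye" (4x4, takes a point from camera to tool coordinates, whose origin is the TCP and whose axes are the flange's). Camera axes: x right, y down, z forward; pixel columns grow to the right and rows downward; lengths in m; the calibration is good to about 2 mm. A picture is of the moment at which its call begins: read the wrist's pose just before it. camera_info takes no time and is no camera call.
- bot.job_done(): hands the job in; it is judged then, once.
Trained networks look in the newest picture that a camera, given by its name, has taken for a name from the list of things; names that differ only in an ending like _2 or _b are one class to them, and where a whole thing is asked for, a point or a joint stands for the part that bears it (a point fixed in the world has none). Each returns a list of dicts, best first, with "confidence" (0 to 1); they miss things now and then, are a little off and sometimes report something else, mostly with a low value. They report only what shows in the picture. A call takes as long as a camera call.
- bot.silhouettes(camera, target): "mask" (384x512 bool, what is visible of it) and "uv" ([column, row] in pixels, amid what is visible of it).
- bot.spot_point(camera, target): "uv" ([column, row] in pixels: a listed point, or the origin of a listed thing).
The state is a dict: "clock": time; "joint_pos": joint angles; "joint_vel": joint speeds; "tau": joint torques, N m; "eef_pos": TCP position; "tool_rot": TCP orientation; "ft_force": force on the tool from outside, world axes, zero at the start; "ft_torque": the same for the moment, N m; "grip_width": finger opening in m; "grasp_force": force on a finger pad.
Only numpy, scipy, OpenCV 4.12 (cv2) and the standard library are available. Lean on these libraries where they do the work, as an engineer would, in place of code of your own. Each camera call takes 0.05 s, during which the arm holds its last target. There are 200 camera calls.

TASK

Open the specimen box: push the round release button in its cover so that the T-handle pops out, then turn the handle clockwise until you feel it come up against its stop, which is at a different angle on every box, and slide the cover all the way open to the left with it. Press the button gently and do not wrench the handle against its stop or force the cover. Let go of the handle at the end and leave the things round the box where they are.

Things in the scene. Friction and masses are not known exactly. Their poses are not given: they have to be found in the camera images.
- specimen_box: fixed aluminium box with a flat grey sliding cover, 140 (its x) x 150 (its y) x 84 mm high over the cover's top; origin under its centre, on the bench; x away from the robot, y to the left, z up; turned up to 0.3 rad
- button_top (a point): top centre of the round steel release button, 18 mm across, 10 mm proud of the cover, at (-42, 0, 94) mm in the box's frame when shut (64 mm from the handle's axis, towards the robot). It travels 7 mm down, tilting by 5 degrees, against a spring (2.5 N at first, 6 to 8 N near the bottom), frees the handle after 3 to 5 mm and springs back
- handle_grip (a point): centre of the T-handle's steel bar, 70 x 14 x 14 mm; x along the bar, y across, z up. Latched: at (22, 0, 80) mm in the box's frame, along the box's x, sunk in a 78 x 24 mm dish with its top 3 mm proud; it cannot turn. Released: it springs up 24 mm (3 N; underside then 13 mm over the cover) and stays out
- handle_axis (a point): where the handle's vertical axis meets the cover's top. The released bar turns about it clockwise seen from above with 0.05 Nm of drag, up to an unseen stop 50 to 100 degrees from the latched direction, different on every box. The latch is free only in the last 5 degrees before the stop. The stop is a stiff rubber buffer (8 Nm per rad): 0.15 Nm above the drag means the stop, 0.6 Nm is wrenching
- cover_mid (a point): centre of the cover's flat top, z = 84 mm, at the box's centre when shut. Unlatched, the cover slides 90 mm along the box's +y to its end stop with about 4 N of drag, and stays where it is left. While latched it gives less than 30 mm, then stops dead
- t_handle: the T-handle as a body, same origin and axes as handle_grip
- release_button: the release button as a body; origin on its hidden pivot, 77 mm behind and 22 mm under button_top
- vent_cap: bystander: cream plastic cap, 58 mm wide, 37 mm high, on the bench at the left of the box, lower than the cover that slides over it; origin under its centre
- wood_block: bystander: wooden block 40 x 110 x 28 mm on the bench at the right of the box
- steel_dish: bystander: steel dish, 89 mm wide, 22 mm high
- tweezers: bystander: steel tweezers, 133 mm long
- petri_0: bystander: shallow milky plastic dish, 60 mm wide, 17 mm high, left of the box

How it is judged:
On the way, in this order (a step that is already met when the one before it is completed fails the run):
1. the T-handle has popped out (z of handle_grip in the frame of specimen_box above 0.098 m), for 0.1 s.
2. the handle has been turned (40 degrees or more) with the cover still closed (angle between the x axis of handle_grip and the x axis of specimen_box, either way round above 0.7 rad and y of handle_grip in the frame of specimen_box below 0.02 m), for 0.1 s.
At the end, for the whole second after the job is handed in: the cover stands at least 80 mm open (of 90), the handle is still out (18 mm or more of 24), let go and at rest (y of handle_grip in the frame of specimen_box above 0.08 m and z of handle_grip in the frame of specimen_box above 0.098 m and linear speed of t_handle below 0.01 m/s and contact force between the fingers and t_handle below 0.1 N); the robot touches nothing.
It fails at once if the button was pressed with more than 25 N (contact force between the arm and release_button above 25 N).
It fails at once if the latch was wrenched against its stop (more than 18 N on it, about 0.65 Nm at the handle) (contact force between cam_c0 and stop_c0 above 18 N).
It fails at once if the cover was forced while latched (more than 25 N on the latch) (contact force between cam_c0 and keeper_c0 above 25 N).
It fails at once if a thing round the box (cap, block, dish, tweezers, shallow dish) was moved more than 30 mm (distance of any of vent_cap, wood_block, steel_dish, tweezers, petri_0 from where it was at the start of the episode above 0.03 m).
It also fails if it takes over 61 s, if anything falls off the work surface, if the arm or the gripper's body presses on something with over 40 N, if the wrist force passes 120 N, or if a joint passes its speed limit or range.

## Working session

There is one attempt and no reset: what is moved stays moved. The work goes in short steps, Python scripts to look and compute and a shell command to move; the robot and the scene stay as the last step left them, time stands still between calls to the robot, and variables do not carry over. Pictures are saved under pics/ and viewed, at most 10 in all, crops included, and the job is handed in when it is done.

```bash
ls; mkdir -p pics; cat > h.py <<'E'
import numpy as np, cv2
from scipy.spatial.transform import Rotation as R
from workcell import bot
def T_cam(name):  # camera_from_world
    i=bot.camera_info(name)
    if name!='wrist': return np.array(i['intrinsics']),np.array(i['camera_from_world'])
    o=bot.get_obs(); W=np.eye(4); W[:3,:3]=R.from_quat(o['tool_rot']).as_matrix(); W[:3,3]=o['eef_pos']
    return np.array(i['intrinsics']),np.linalg.inv(W@np.array(i['hand_eye']))
def ray_z(K,C,uv,z):
    d=C[:3,:3].T@np.linalg.inv(K)@[uv[0],uv[1],1]; c=-C[:3,:3].T@C[:3,3]
    return c+d*(z-c[2])/d[2]
def tri(obs):  # [(K,C,uv)]
    A=[];b=[]
    for K,C,uv in obs:
        P=K@C
        for k in (0,1):
            r=uv[k]*P[2]-P[k]; n=np.linalg.norm(r[:3]); A.append(r[:3]/n); b.append(-r[3]/n)
    x,res,_,_=np.linalg.lstsq(np.array(A),np.array(b),rcond=None); return x,res
E
python3 - <<'E'
from h import *
np.set_printoptions(precision=4,suppress=True)
cams={}
for n in('scene','top'):
    K,C=T_cam(n); im=bot.camera(n); cv2.imwrite(f'pics/{n}0.png',im); print(n,'pos',-C[:3,:3].T@C[:3,3])
    cams[n]={}
    for t in('button_top','handle_grip','handle_axis','cover_mid','specimen_box','vent_cap','wood_block','steel_dish','tweezers','petri_0'):
        r=bot.spot_point(n,t)
        if r:
            cams[n][t]=(K,C,r[0]['uv']); print(t,r[0]['uv'],round(r[0]['confidence'],2))
for t in cams['scene']:
    if t in cams['top']: print(t,*tri([cams['scene'][t],cams['top'][t]]))
print(bot.get_obs())
E
```

```text
pics
scene pos [-0.2909 -0.5721  1.12  ]
button_top [287.1, 213.8] 0.38
handle_grip [293.1, 197.8] 0.58
handle_axis [293.5, 198.1] 0.62
cover_mid [289.4, 201.1] 0.96
specimen_box [290.5, 222.7] 0.81
vent_cap [248.9, 201.0] 0.49
wood_block [334.5, 232.0] 0.82
steel_dish [387.9, 264.7] 0.95
tweezers [152.6, 179.1] 0.43
petri_0 [152.5, 168.0] 0.66
top pos [ 0.3677 -0.2002  1.3515]
button_top [281.9, 199.9] 0.55
handle_grip [278.8, 182.6] 0.47
handle_axis [280.2, 181.3] 0.7
cover_mid [279.5, 187.5] 0.55
specimen_box [274.6, 192.3] 0.87
vent_cap [234.3, 189.2] 0.52
wood_block [313.9, 179.9] 0.77
steel_dish [363.5, 194.4] 0.84
tweezers [144.2, 207.6] 0.64
petri_0 [133.4, 198.7] 0.51Traceback (most recent call last):
  File "<stdin>", line 12, in <module>
  File "h.py", line 15, in tri
    P=K@C
      ~^~
ValueError: matmul: Input operand 1 has a mismatch in its core dimension 0, with gufunc signature (n?,k),(k,m?)->(n?,m?) (size 4 is different from 3)
```

```bash
sed -i 's/P=K@C$/P=K@C[:3]/' h.py
python3 - <<'E'
from h import *
np.set_printoptions(precision=4,suppress=True)
S=dict(button_top=[287.1,213.8],handle_grip=[293.1,197.8],handle_axis=[293.5,198.1],cover_mid=[289.4,201.1],specimen_box=[290.5,222.7],vent_cap=[248.9,201.0],wood_block=[334.5,232.0])
Tt=dict(button_top=[281.9,199.9],handle_grip=[278.8,182.6],handle_axis=[280.2,181.3],cover_mid=[279.5,187.5],specimen_box=[274.6,192.3],vent_cap=[234.3,189.2],wood_block=[313.9,179.9])
a=T_cam('scene');b=T_cam('top')
for t in S: print(t,*tri([(*a,S[t]),(*b,Tt[t])]))
o=bot.get_obs(); print(o['eef_pos'],o['tool_rot'],R.from_quat(o['tool_rot']).as_matrix())
i=bot.camera_info('wrist'); print(i)
ims=[cv2.resize(cv2.imread(f'pics/{n}0.png')[110:300,120:420],None,fx=2.6,fy=2.6)[:290] if 0 else cv2.resize(cv2.imread(f'pics/{n}0.png')[130:280,120:420],None,fx=2,fy=2) for n in('scene','top')]
cv2.imwrite('pics/v1.png',np.vstack(ims))
E
```

```text
button_top [ 0.4176 -0.302   0.087 ] [0.]
handle_grip [ 0.4746 -0.2942  0.0904] [0.]
handle_axis [ 0.4779 -0.297   0.0872] [0.]
cover_mid [ 0.4569 -0.2932  0.0953] [0.]
specimen_box [ 0.4526 -0.2924 -0.0085] [0.0001]
vent_cap [ 0.4643 -0.149   0.0058] [0.]
wood_block [ 0.4912 -0.4282 -0.0219] [0.]
[0.1226 0.4847 0.2533] [ 0.1236  0.9923 -0.     -0.    ] [[-0.9695  0.2453 -0.    ]
 [ 0.2453  0.9695  0.    ]
 [ 0.     -0.     -1.    ]]
{'intrinsics': array([[324.2039,   0.    , 255.2704],
       [  0.    , 324.2039, 192.3317],
       [  0.    ,   0.    ,   1.    ]]), 'hand_eye': array([[-0.0001, -0.9524, -0.3048,  0.0777],
       [ 1.    ,  0.0006, -0.0023, -0.0012],
       [ 0.0024, -0.3048,  0.9524, -0.1206],
       [ 0.    ,  0.    ,  0.    ,  1.    ]])}
```

View pics/v1.png

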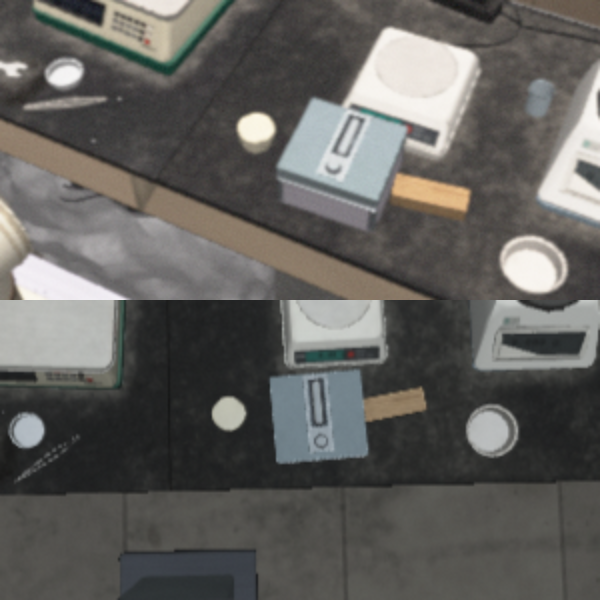

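The top half (scene camera) shows the box with the dished handle at about (348,137) and the button at (333,168) in the crop. The cap is on the left, the block on the right, and a balance stands behind the box. The top view agrees, with the box turned slightly left. The triangulated heights (button 87 mm, handle 90 mm) are plausible, so I'll go above the box for a wrist view.

```bash
A=1; python3 -m inch '[327,-780,10,0,0,0.33,100, 327,-780,10,0,0,0.33,100, 327,-780,10,0,0,0.33,100, 327,-780,10,0,0,0.33,100, 327,-780,10,0,0,0.33,100, 327,-780,10,0,0,0.33,100, 327,-780,10,0,0,0.33,100, 327,-780,10,0,0,0.33,100]'; python3 -c "
from h import *;o=bot.get_obs();print(o['joint_pos'])"
```

```text
clock: 1.77
eef_pos: [0.2514, 0.1763, 0.2576]
tool_rot: [-0.042, 0.999, 0.0, 0.001]
ft_force: [0.9, 0.1, -0.5]
grip_width: 0.085
grasp_force: 0.0
[ 6.11773708e-01 -1.52696615e-01 -3.99354603e-01  1.32271972e+00
 -1.51638532e-04  5.28176177e-01]
```

```bash
python3 -m inch '[198,-472,0,0,0,0,100, 198,-472,0,0,0,0,100, 198,-472,0,0,0,0,100, 198,-472,0,0,0,0,100, 198,-472,0,0,0,0,100, 198,-472,0,0,0,0,100, 198,-472,0,0,0,0,100, 198,-472,0,0,0,0,100]'; python3 -m inch '[69,-164,0,0,0,0,100, 69,-164,0,0,0,0,100, 69,-164,0,0,0,0,100, 69,-164,0,0,0,0,100, 69,-164,0,0,0,0,100, 69,-164,0,0,0,0,100]'
cat > look.py <<'E'
import sys
from h import *
np.set_printoptions(precision=4,suppress=True)
o=bot.get_obs(); print(o['clock'],np.array(o['eef_pos']),R.from_quat(o['tool_rot']).as_matrix()[:2,1],o['joint_pos'])
K,C=T_cam('wrist'); im=bot.camera('wrist'); cv2.imwrite(f'pics/{sys.argv[1]}.png',im)
for t,z in(('button_top',.094),('handle_grip',float(sys.argv[2])),('handle_axis',.084),('cover_mid',.084)):
    for r in bot.spot_point('wrist',t)[:2]: print(t,r['uv'],round(r['confidence'],2),ray_z(K,C,r['uv'],z))
E
python3 look.py w1 .087
```

```text
clock: 2.43
eef_pos: [0.3805, -0.1318, 0.2576]
tool_rot: [-0.041, 0.999, -0.0, 0.001]
ft_force: [0.8, 1.0, 0.2]
grip_width: 0.0853
grasp_force: 0.0
clock: 2.93
eef_pos: [0.4499, -0.2966, 0.2561]
tool_rot: [-0.039, 0.999, -0.0, -0.0]
ft_force: [-0.5, -0.6, 0.2]
grip_width: 0.0854
grasp_force: 0.0
2.9333 [ 0.4499 -0.2966  0.2561] [-0.0784  0.9969] [-0.5826  0.3172  0.1159  1.3697 -0.0004 -0.6611]
button_top [257.3, 144.2] 0.53 [ 0.418  -0.2992  0.094 ]
handle_grip [256.3, 211.0] 0.59 [ 0.483  -0.2949  0.087 ]
handle_axis [257.6, 207.9] 0.91 [ 0.4808 -0.2938  0.084 ]
cover_mid [256.0, 187.2] 0.79 [ 0.4602 -0.297   0.084 ]
```

View pics/w1.png

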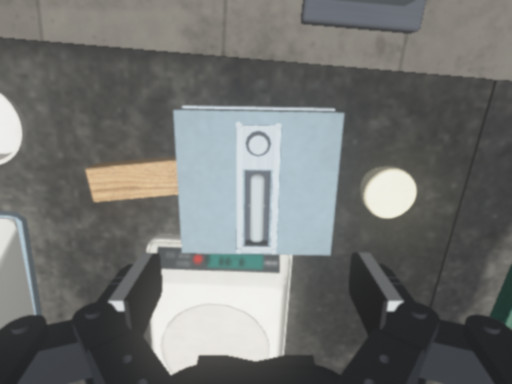

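The wrist view shows the cover square-on with corners at about (175,110), (343,112), (331,255) and (180,254). The button is at (258,144) and the bar at (257,208). The cap is at right (390,192), clear of the box. Next: get the yaw from the corners and a second view from lower, over the button.

```bash
python3 - <<'E'
from h import *
K,C=T_cam('wrist')
P=[ray_z(K,C,u,.084)[:2] for u in((175,110),(343,112),(331,255),(180,254))]
print(P); print('centre',np.mean(P,0),'size',np.linalg.norm(P[1]-P[0]),np.linalg.norm(P[3]-P[0]),np.linalg.norm(P[2]-P[1]))
x=(P[3]+P[2]-P[0]-P[1]);y=(P[1]+P[2]-P[0]-P[3]);print('yaw',np.arctan2(x[1],x[0]),np.arctan2(-y[0],y[1]))
for t in('t_handle',):
    r=bot.silhouettes('wrist',t)[0]; print(r['confidence'],r['uv'])
    v,u=np.nonzero(r['mask']); Q=np.array([ray_z(K,C,p,.087)[:2] for p in zip(u,v)]); m=Q.mean(0); w=np.linalg.svd(Q-m,full_matrices=False)[2][0]; print('handle',m,w,(Q@w).ptp() if hasattr(Q,'ptp') else np.ptp(Q@w))
E
python3 -m inch '[-32,-4,-70,0,0,0,0, -32,-4,-70,0,0,0,0, -32,-4,-70,0,0,0,0, -32,-4,-70,0,0,0,0, -32,-4,-70,0,0,0,0, -32,-4,-70,0,0,0,0]'
python3 look.py w2 .087
python3 - <<'E'
from h import *
i=T_cam('wrist')
E
```

```text
[array([ 0.39474197, -0.36953433]), array([ 0.3840949 , -0.22174404]), array([ 0.52481442, -0.21054595]), array([ 0.5365596 , -0.36330594])]
centre [ 0.46005272 -0.29128256] size 0.14817331664770297 0.1419543315220687 0.14116436872809965
yaw 0.06160054715314596 0.07436677614586795
0.71 [257.7, 206.1]
handle [ 0.4786503  -0.29012025] [0.99729346 0.07352378] 0.0694385175243531
clock: 3.73
eef_pos: [0.4199, -0.2985, 0.1903]
tool_rot: [-0.042, 0.999, -0.002, 0.003]
ft_force: [0.9, -0.7, -0.8]
grip_width: 0.0123
grasp_force: 0.0
3.7333 [ 0.4199 -0.2985  0.1903] [-0.083   0.9965] [-0.6181  0.3015 -0.0807  1.1819  0.0002 -0.7012]
button_top [259.5, 203.3] 0.82 [ 0.4197 -0.2977  0.094 ]
handle_grip [255.2, 269.6] 0.67 [ 0.4777 -0.2959  0.087 ]
handle_axis [256.8, 274.0] 0.62 [ 0.4834 -0.2942  0.084 ]
cover_mid [256.0, 249.3] 0.84 [ 0.4615 -0.2967  0.084 ]
```

View pics/w2.png

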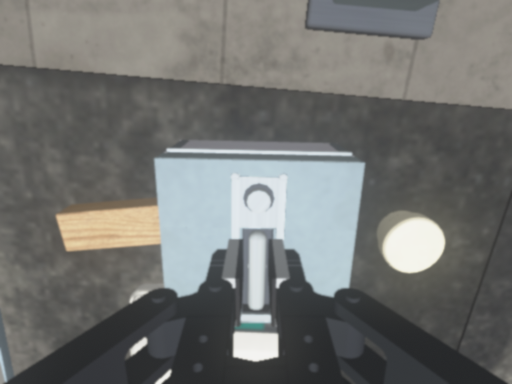

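The second view shows the button at (259,202) right under the closing jaws and the bar between the fingers at (256,270). Cover size (148 x 141 mm) and yaw of about 0.07 rad match the text. I'll check the button's height from the two views and descend to just above it.

```bash
python3 - <<'E'
from h import *
i=bot.camera_info('wrist');K=np.array(i['intrinsics'])
def C(p,ty):
    y=np.array([*ty,0]);z=np.array([0,0,-1.]);W=np.eye(4);W[:3,:3]=np.c_[np.cross(y,z),y,z];W[:3,3]=p
    return np.linalg.inv(W@np.array(i['hand_eye']))
a=C([.4499,-.2966,.2561],[-.0784,.9969]);K,b=T_cam('wrist')
S=(*T_cam('scene'),);T=(*T_cam('top'),)
for n,u,v,s,t in(('button',[257.3,144.2],[259.5,203.3],[287.1,213.8],[281.9,199.9]),('grip',[256.3,211],[255.2,269.6],[293.1,197.8],[278.8,182.6])):
    print(n,tri([(K,a,u),(K,b,v)])[0],tri([(K,a,u),(K,b,v),(*S,s),(*T,t)])[0])
E
python3 -m inch '[-1,1,-30,0,0,-0.01,0, -1,1,-60,0,0,-0.01,0, -1,1,-60,0,0,-0.01,0, -1,1,-60,0,0,-0.01,0, -1,1,-60,0,0,-0.01,0]'
```

```text
button [ 0.41843905 -0.29795012  0.09057276] [ 0.41873229 -0.29982845  0.08648507]
grip [ 0.49769381 -0.29355206  0.04859256] [ 0.47670901 -0.29457962  0.08869429]
clock: 4.4
eef_pos: [0.417, -0.2969, 0.1285]
tool_rot: [-0.036, 0.999, -0.0, 0.001]
ft_force: [0.7, -0.1, 0.8]
grip_width: -0.0
grasp_force: 0.0
```

```bash
python3 -m inch '[1,0,-4,0,0,0,0, 1,0,-8,0,0,0,0, 1,0,-8,0,0,0,0, 1,0,-8,0,0,0,0]'; python3 -m inch '[0,0,-2,0,0,0,0, 0,0,-4,0,0,0,0, 0,0,-4,0,0,0,0]';python3 -m inch '[0,0,-1,0,0,0,0, 0,0,-2,0,0,0,0, 0,0,-2,0,0,0,0]'
```

```text
clock: 4.73
eef_pos: [0.4174, -0.2965, 0.1196]
tool_rot: [-0.036, 0.999, -0.0, 0.0]
ft_force: [-0.2, 0.2, -0.2]
grip_width: 0.0002
grasp_force: 0.0
clock: 4.98
eef_pos: [0.4173, -0.2966, 0.1155]
tool_rot: [-0.036, 0.999, -0.0, 0.0]
ft_force: [-0.8, -0.2, 4.0]
grip_width: -0.0001
grasp_force: 1.6
clock: 5.23
eef_pos: [0.4169, -0.2966, 0.1137]
tool_rot: [-0.036, 0.999, -0.0, -0.0]
ft_force: [-1.7, 0.6, 5.6]
grip_width: -0.0
grasp_force: 2.7
```

```bash
python3 -m inch '[0,0,-1,0,0,0,0, 0,0,-1,0,0,0,0]'; python3 -m inch '[0,0,-1,0,0,0,0, 0,0,-1,0,0,0,0, 0,0,-1,0,0,0,0]'; python3 look.py w3 .111
```

```text
clock: 5.4
eef_pos: [0.4167, -0.2967, 0.1127]
tool_rot: [-0.036, 0.999, -0.0, -0.0]
ft_force: [-2.8, 0.4, 6.3]
grip_width: -0.0004
grasp_force: 3.0
clock: 5.65
eef_pos: [0.4164, -0.2966, 0.1116]
tool_rot: [-0.036, 0.999, -0.0, -0.001]
ft_force: [-3.6, -0.4, 6.5]
grip_width: 0.0002
grasp_force: 3.0
5.65 [ 0.4164 -0.2966  0.1116] [-0.0716  0.9974] [-0.6182  0.3705 -0.204   0.9968 -0.0014 -0.6899]
handle_axis [251.8, 351.9] 0.75 [ 0.4811 -0.2957  0.084 ]
cover_mid [254.2, 322.3] 0.59 [ 0.4608 -0.2957  0.084 ]
```

View pics/w3.png

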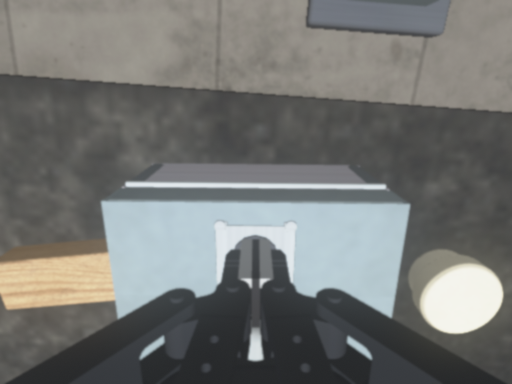

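The fingers are pressing the button at (255,245); the handle is hidden behind the gripper. I'll press one more mm, then rise and look.

```bash
python3 -m inch '[0,0,-1,0,0,0,0, 0,0,-1,0,0,0,0, 0,0,-1,0,0,0,0]'; python3 -m inch '[0,0,30,0,0,0,0, 0,0,70,0,0,0,0, 0,0,90,0,0,0,100, 0,0,90,0,0,0,100, 0,0,90,0,0,0,100, 0,0,90,0,0,0,100]'; python3 look.py w4 .111;  python3 - <<'E'
from h import *
o=[]
for n in('scene','top'):
    bot.camera(n);r=bot.spot_point(n,'handle_grip');print(n,r[:1])
    if r:o.append((*T_cam(n),r[0]['uv']))
if len(o)>1:print(tri(o))
E
```

```text
clock: 6.15
eef_pos: [0.4162, -0.2967, 0.1106]
tool_rot: [-0.036, 0.999, -0.0, -0.001]
ft_force: [-5.3, -0.6, 6.2]
grip_width: -0.0001
grasp_force: 3.4
clock: 6.65
eef_pos: [0.4167, -0.296, 0.1992]
tool_rot: [-0.036, 0.999, 0.001, -0.001]
ft_force: [-0.3, 0.7, -0.1]
grip_width: 0.0485
grasp_force: 0.0
6.65 [ 0.4167 -0.296   0.1992] [-0.0722  0.9974] [-0.6176  0.2936 -0.0675  1.2113  0.0002 -0.6899]
button_top [255.5, 202.6] 0.69 [ 0.4187 -0.2973  0.094 ]
button_top [130.1, 219.2] 0.62 [ 0.4387 -0.3903  0.094 ]
handle_grip [249.0, 284.1] 0.75 [ 0.4771 -0.2979  0.111 ]
handle_axis [252.5, 272.5] 0.79 [ 0.4836 -0.2951  0.084 ]
cover_mid [249.3, 247.2] 0.88 [ 0.4606 -0.2993  0.084 ]
scene [{'uv': [294.8, 193.7], 'confidence': 0.67}]
top [{'uv': [277.9, 179.9], 'confidence': 0.48}]
(array([ 0.48379847, -0.29289439,  0.09805315]), array([5.07731751e-06]))
```

View pics/w4.png

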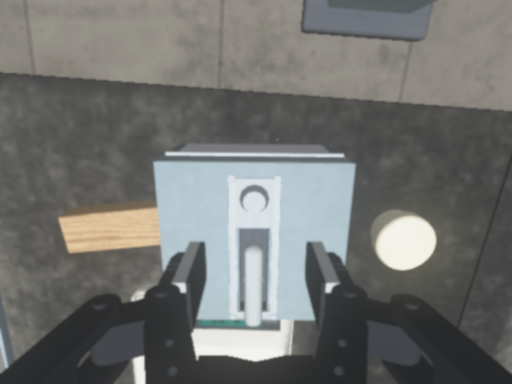

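Compared with w2, the bar (now 246 to 325 rows, overlapping the dish's far end) stands over the dish with the dish floor visible above it, so the handle has popped. The scene and top views also put it higher, at 98 mm. I'll go over its axis (0.482, -0.2935), descend to TCP z = 0.113 and grip.

```bash
python3 -m inch '[33,1,0,0,0,0,100, 65,2.5,0,0,0,0,100, 65,2.5,-35,0,0,0,100, 65,2.5,-65,0,0,0,100, 65,2.5,-86,0,0,0,100, 65,2.5,-86,0,0,0,100, 65,2.5,-86,0,0,0,100]'; python3 look.py w5 .111
```

```text
clock: 7.68
eef_pos: [0.4813, -0.2933, 0.1132]
tool_rot: [-0.036, 0.999, 0.001, -0.001]
ft_force: [0.2, 0.3, -0.2]
grip_width: 0.0851
grasp_force: 0.0
7.6833 [ 0.4813 -0.2933  0.1132] [-0.0722  0.9974] [-0.5473  0.4633 -0.052   1.0589  0.     -0.6196]
button_top [257.3, 126.5] 0.91 [ 0.4187 -0.2986  0.094 ]
handle_grip [253.4, 275.8] 0.61 [ 0.4806 -0.2958  0.111 ]
handle_axis [255.1, 251.6] 0.71 [ 0.4832 -0.2949  0.084 ]
handle_axis [256.6, 268.4] 0.54 [ 0.4929 -0.2934  0.084 ]
cover_mid [256.5, 211.8] 0.92 [ 0.4613 -0.2958  0.084 ]
```

View pics/w5.png

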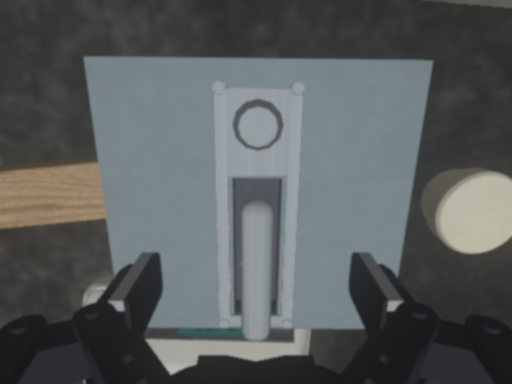

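The bar (rows 200 to 340, column 257) lies midway between the open pads. I'll check its ends for the axis, then close.

```bash
python3 - <<'E'
from h import *
K,C=T_cam('wrist')
print(ray_z(K,C,(257,201),.110),ray_z(K,C,(256,339),.110),ray_z(K,C,(258,126),.094))
E
python3 -m inch '[1,-1,0,0,0,0,40, 1,-1,0,0,0,0,20, 1,-1,0,0,0,0,20, 1,-1,0,0,0,0,20, 1,-1,0,0,0,0,20]'; python3 -m inch '[0,0,0,0,0,0,0, 0,0,0,0,0,0,0, 0,0,0,0,0,0,0, 0,0,0,0,0,0,0]'; python3 -c "
from h import *;o=bot.get_obs();print(o['ft_torque'],o['ft_force'])"
```

```text
[ 0.44970865 -0.29806137  0.11      ] [ 0.51994118 -0.29336975  0.11      ] [ 0.42088786 -0.29973199  0.094     ]
clock: 8.35
eef_pos: [0.4832, -0.2949, 0.1143]
tool_rot: [-0.036, 0.999, -0.0, 0.0]
ft_force: [0.1, 0.3, -0.0]
grip_width: 0.025
grasp_force: 0.0
clock: 8.68
eef_pos: [0.4829, -0.2931, 0.1142]
tool_rot: [-0.037, 0.999, 0.002, -0.0]
ft_force: [-1.0, 5.4, 2.6]
grip_width: 0.0126
grasp_force: 60.4
[ 0.94983087  0.06300831 -0.029737  ] [-1.04049295  5.4438823   2.5993739 ]
```

```bash
cat > s.py <<'E'
from h import *
np.set_printoptions(precision=3,suppress=True)
o=bot.get_obs(); y=R.from_quat(o['tool_rot']).as_matrix()[:2,1]
print(round(o['clock'],2),'P',np.array(o['eef_pos']),'yaw deg',round(np.degrees(np.arctan2(-y[0],y[1])),2),'F',np.array(o['ft_force']),'M',np.array(o['ft_torque']),o['joint_pos'][5])
E
python3 -m inch '[0,1.5,0,0,0,-0.08,0, 0,1.5,0,0,0,-0.16,0, 0,1.5,0,0,0,-0.24,0, 0,1.5,0,0,0,-0.32,0, 0,1.5,0,0,0,-0.32,0, 0,1.5,0,0,0,-0.32,0]'; python3 s.py
```

```text
clock: 9.18
eef_pos: [0.483, -0.2931, 0.1144]
tool_rot: [0.123, 0.992, 0.0, -0.0]
ft_force: [-1.8, 2.4, 3.3]
grip_width: 0.0128
grasp_force: 60.4
9.18 P [ 0.483 -0.293  0.114] yaw deg -14.08 F [-1.818  2.405  3.303] M [ 0.285  0.319 -0.074] -0.2997864958332699
```

```bash
python3 -m inch '[0,0,0,0,0,-0.08,0, 0,0,0,0,0,-0.16,0, 0,0,0,0,0,-0.24,0]'; python3 s.py; python3 -m inch '[0,0,0,0,0,-0.08,0, 0,0,0,0,0,-0.16,0, 0,0,0,0,0,-0.2,0]'; python3 s.py;python3 -m inch '[0,0,0,0,0,0,0, 0,0,0,0,0,0,0]'; python3 s.py
```

```text
clock: 9.43
eef_pos: [0.4829, -0.2931, 0.1143]
tool_rot: [0.242, 0.97, 0.0, -0.0]
ft_force: [-1.3, 2.0, 2.4]
grip_width: 0.0126
grasp_force: 60.4
9.43 P [ 0.483 -0.293  0.114] yaw deg -28.04 F [-1.284  2.037  2.384] M [0.234 0.376 0.07 ] -0.05612717337978017
clock: 9.68
eef_pos: [0.4829, -0.2932, 0.1143]
tool_rot: [0.338, 0.941, 0.0, -0.0]
ft_force: [-2.0, 0.7, 3.0]
grip_width: 0.0127
grasp_force: 60.4
9.68 P [ 0.483 -0.293  0.114] yaw deg -39.47 F [-1.95   0.684  3.016] M [0.288 0.406 0.096] 0.14327181517873352
clock: 9.85
eef_pos: [0.4829, -0.2932, 0.1142]
tool_rot: [0.336, 0.942, 0.0, -0.0]
ft_force: [-1.9, 1.2, 2.8]
grip_width: 0.0126
grasp_force: 60.4
9.85 P [ 0.483 -0.293  0.114] yaw deg -39.28 F [-1.922  1.193  2.791] M [ 0.279  0.461 -0.082] 0.13996490278797838
```

```bash
cat > m.py <<'E'
from h import *
np.set_printoptions(precision=3,suppress=True)
L=[]
for k in range(4):
    o=bot.get_obs(); L.append([o['ft_torque'][2],o['tau'][5],*o['ft_force']]); k<3 and bot.camera('wrist')
y=R.from_quat(o['tool_rot']).as_matrix()[:2,1]
print('>>',round(o['clock'],2),'yaw',round(np.degrees(np.arctan2(-y[0],y[1])),2),'Mz,tau6,F',np.mean(L,0),'sd',np.std(L,0)[:2],np.array(o['eef_pos']))
E
python3 m.py; python3 -m inch '[0,0,0,0,0,-0.04,0, 0,0,0,0,0,-0.06,0]' | tail -1; python3 m.py;  python3 -m inch '[0,0,0,0,0,-0.026,0, 0,0,0,0,0,-0.026,0]' | tail -1; python3 m.py
```

```text
>> 10.0 yaw -39.33 Mz,tau6,F [-0.038 -0.013 -2.162  1.305  2.657] sd [0.032 0.014] [ 0.483 -0.293  0.114]
grasp_force: 60.4
>> 10.32 yaw -42.8 Mz,tau6,F [-0.012  0.018 -2.547  1.752  2.824] sd [0.044 0.049] [ 0.483 -0.293  0.114]
grasp_force: 60.4
>> 10.63 yaw -44.29 Mz,tau6,F [-0.07   0.006 -3.14   1.847  2.579] sd [0.02 0.06] [ 0.483 -0.293  0.114]
```

```bash
python3 -m inch '[0,0,0,0,0,-0.026,0, 0,0,0,0,0,-0.026,0]' >/dev/null; python3 m.py;  python3 -m inch '[0,0,0,0,0,-0.026,0, 0,0,0,0,0,-0.026,0]' >/dev/null; python3 m.py
```

```text
>> 10.95 yaw -45.79 Mz,tau6,F [-0.023  0.006 -3.7    2.603  2.869] sd [0.013 0.06 ] [ 0.483 -0.293  0.114]
>> 11.27 yaw -47.28 Mz,tau6,F [-0.039  0.006 -4.404  2.181  2.546] sd [0.017 0.06 ] [ 0.483 -0.293  0.114]
```

```bash
python3 -m inch '[0,0,0,0,0,-0.03,0, 0,0,0,0,0,-0.03,0]' >/dev/null; python3 m.py
```

```text
>> 11.58 yaw -48.98 Mz,tau6,F [-0.064  0.011 -4.303  2.558  2.334] sd [0.035 0.072] [ 0.483 -0.293  0.114]
```

```bash
python3 -m inch '[-0.5,0,0,0,0,-0.03,0, -0.5,0,0,0,0,-0.03,0]' >/dev/null; python3 m.py; python3 -m inch '[0,0,0,0,0,-0.03,0, 0,0,0,0,0,-0.03,0]' >/dev/null; python3 m.py
```

```text
>> 11.9 yaw -50.69 Mz,tau6,F [-0.04   0.015 -3.214  3.135  2.601] sd [0.04 0.07] [ 0.483 -0.293  0.114]
>> 12.22 yaw -52.42 Mz,tau6,F [-0.061  0.015 -3.16   2.934  2.887] sd [0.052 0.068] [ 0.483 -0.293  0.114]
```

```bash
python3 -m inch '[0,0,0,0,0,-0.03,0, 0,0,0,0,0,-0.03,0]' >/dev/null; python3 m.py
```

```text
>> 12.53 yaw -54.14 Mz,tau6,F [-0.052  0.015 -2.493  3.314  2.941] sd [0.019 0.069] [ 0.483 -0.293  0.114]
```

```bash
python3 -m inch '[0,0,0,0,0,-0.03,0, 0,0,0,0,0,-0.03,0]' >/dev/null; python3 m.py
```

```text
>> 12.85 yaw -55.86 Mz,tau6,F [-0.05   0.015 -2.026  3.483  2.929] sd [0.027 0.069] [ 0.483 -0.293  0.114]
```

```bash
echo "import sys; sys.exit(int(np.mean(L,0)[0]>0.06))" >> m.py
python3 -m inch '[0,0,0,0,0,-0.03,0, 0,0,0,0,0,-0.03,0]' >/dev/null; python3 m.py && python3 -m inch '[0,0,0,0,0,-0.03,0, 0,0,0,0,0,-0.03,0]' >/dev/null && python3 m.py && python3 -m inch '[0,0,0,0,0,-0.03,0, 0,0,0,0,0,-0.03,0]' >/dev/null && python3 m.py && python3 -m inch '[0,0,0,0,0,-0.03,0, 0,0,0,0,0,-0.03,0]' >/dev/null && python3 m.py && python3 -m inch '[0,0,0,0,0,-0.03,0, 0,0,0,0,0,-0.03,0]' >/dev/null && python3 m.py && python3 -m inch '[0,0,0,0,0,-0.03,0, 0,0,0,0,0,-0.03,0]' >/dev/null && python3 m.py
```

```text
>> 13.17 yaw -57.58 Mz,tau6,F [-0.031  0.015 -2.73   3.728  2.693] sd [0.032 0.069] [ 0.483 -0.293  0.114]
>> 13.48 yaw -59.3 Mz,tau6,F [-0.012  0.015 -2.409  4.113  2.431] sd [0.021 0.069] [ 0.483 -0.293  0.114]
>> 13.8 yaw -61.02 Mz,tau6,F [-0.03   0.015 -2.423  4.138  2.453] sd [0.021 0.069] [ 0.483 -0.293  0.114]
>> 14.12 yaw -62.74 Mz,tau6,F [-0.044  0.015 -2.399  4.272  3.056] sd [0.032 0.069] [ 0.483 -0.293  0.114]
>> 14.43 yaw -64.46 Mz,tau6,F [-0.045  0.015 -2.459  4.241  2.825] sd [0.029 0.069] [ 0.483 -0.293  0.114]
>> 14.75 yaw -66.17 Mz,tau6,F [-0.013  0.015 -2.051  3.776  2.853] sd [0.04  0.069] [ 0.483 -0.293  0.114]
```

```bash

python3 -m inch '[0,0.5,0,0,0,-0.03,0, 0,0.5,0,0,0,-0.03,0]' >/dev/null; python3 m.py && python3 -m inch '[0,0,0,0,0,-0.03,0, 0,0,0,0,0,-0.03,0]' >/dev/null && python3 m.py && python3 -m inch '[0,0,0,0,0,-0.03,0, 0,0,0,0,0,-0.03,0]' >/dev/null && python3 m.py && python3 -m inch '[0,0,0,0,0,-0.03,0, 0,0,0,0,0,-0.03,0]' >/dev/null && python3 m.py && python3 -m inch '[0,0,0,0,0,-0.03,0, 0,0,0,0,0,-0.03,0]' >/dev/null && python3 m.py && python3 -m inch '[0,0,0,0,0,-0.03,0, 0,0,0,0,0,-0.03,0]' >/dev/null && python3 m.py
```

```text
>> 15.07 yaw -67.91 Mz,tau6,F [-0.035  0.018 -2.777  2.274  2.993] sd [0.021 0.071] [ 0.483 -0.293  0.114]
>> 15.38 yaw -69.63 Mz,tau6,F [-0.039  0.015 -2.538  1.856  3.042] sd [0.025 0.069] [ 0.483 -0.293  0.114]
>> 15.7 yaw -71.35 Mz,tau6,F [-0.054  0.015 -3.321  1.37   2.738] sd [0.02  0.069] [ 0.483 -0.293  0.114]
>> 16.02 yaw -73.06 Mz,tau6,F [ 0.005  0.06  -3.256  0.184  2.48 ] sd [0.037 0.073] [ 0.483 -0.293  0.114]
>> 16.33 yaw -74.77 Mz,tau6,F [ 0.165  0.235 -3.341 -0.813  2.648] sd [0.019 0.074] [ 0.483 -0.293  0.114]
```

Mz rose clearly over the last two steps (-0.04 to 0.165 Nm), so this is the stop, about 79° from latched. I'll start sliding along the box's +y and watch the force.

```bash
python3 -m inch '[0,3,0,0,0,0,0, -0.4,6,0,0,0,0,0, -0.7,10,0,0,0,0,0]'|sed -n 2,4p; python3 s.py; python3 -m inch '[-0.3,4,0,0,0,0,0, -0.6,8,0,0,0,0,0]'|sed -n 2,4p; python3 s.py
```

```text
eef_pos: [0.4822, -0.2858, 0.1146]
tool_rot: [0.608, 0.794, -0.002, 0.002]
ft_force: [-3.0, -8.0, 1.9]
16.58 P [ 0.482 -0.286  0.115] yaw deg -74.88 F [-3.045 -8.044  1.907] M [-1.624  0.756  0.156] 0.7745932069749972
eef_pos: [0.4817, -0.2776, 0.1146]
tool_rot: [0.608, 0.794, -0.002, 0.002]
ft_force: [-3.2, -8.3, 1.1]
16.75 P [ 0.482 -0.278  0.115] yaw deg -74.88 F [-3.223 -8.332  1.123] M [-1.58   0.69   0.195] 0.786577170224349
```

```bash
python3 -m inch '[-0.2,3,0,0,0,0,0, -0.4,6,0,0,0,0,0]'|sed -n 2,4p; python3 -m inch '[-0.2,2,0,0,0,0,0, -0.3,4,0,0,0,0,0]'|sed -n 2,4p;  python3 -m inch '[-0.2,2,0,0,0,0,0, -0.3,4,0,0,0,0,0]'|sed -n 2,4p; python3 s.py
```

```text
eef_pos: [0.4813, -0.2714, 0.1146]
tool_rot: [0.608, 0.794, -0.002, 0.002]
ft_force: [-3.4, -7.7, 0.6]
eef_pos: [0.481, -0.2665, 0.1146]
tool_rot: [0.608, 0.794, -0.001, 0.001]
ft_force: [-2.0, -4.6, 1.8]
eef_pos: [0.4808, -0.2623, 0.1146]
tool_rot: [0.608, 0.794, -0.001, 0.001]
ft_force: [-2.2, -5.0, 1.7]
17.25 P [ 0.481 -0.262  0.115] yaw deg -74.85 F [-2.185 -4.96   1.726] M [-0.951  0.723  0.046] 0.8081845090965413
```

```bash
python3 -m inch '[-0.2,2,0,0,0,0,0, -0.3,4,0,0,0,0,0]'|sed -n 2,4p;  python3 -m inch '[-0.2,2,0,0,0,0,0, -0.3,4,0,0,0,0,0]'|sed -n 2,4p; python3 s.py
```

```text
eef_pos: [0.4805, -0.2583, 0.1146]
tool_rot: [0.608, 0.794, -0.001, 0.001]
ft_force: [-3.1, -2.8, 2.0]
eef_pos: [0.4802, -0.2542, 0.1146]
tool_rot: [0.608, 0.794, -0.001, 0.001]
ft_force: [-3.5, -4.4, 3.0]
17.58 P [ 0.48  -0.254  0.115] yaw deg -74.85 F [-3.488 -4.444  3.036] M [-0.88   0.672 -0.004] 0.8206333219263574
```

```bash
python3 -m inch '[-0.4,6,0,0,0,0,0, -0.8,12,0,0,0,0,0, -1.3,18,0,0,0,0,0, -1.7,24,0,0,0,0,0, -2.1,30,0,0,0,0,0, -2.5,36,0,0,0,0,0, -2.9,41,0,0,0,0,0]'|sed -n 2,4p; python3 -m inch '[-0.2,2,0,0,0,0,0, -0.3,4,0,0,0,0,0]'|sed -n 2,4p;python3 s.py
```

```text
eef_pos: [0.4775, -0.2118, 0.1146]
tool_rot: [0.607, 0.794, 0.0, 0.001]
ft_force: [0.2, -4.4, 1.9]
eef_pos: [0.4773, -0.2077, 0.1146]
tool_rot: [0.607, 0.794, 0.0, 0.001]
ft_force: [-0.3, -4.3, 1.3]
18.33 P [ 0.477 -0.208  0.115] yaw deg -74.79 F [-0.308 -4.344  1.279] M [-0.915  0.102  0.011] 0.8947591712008527
```

```bash
python3 -m inch '[-0.1,1,0,0,0,0,0, -0.1,2,0,0,0,0,0]'|sed -n 2,4p; python3 -m inch '[0,1,0,0,0,0,0, 0,1,0,0,0,0,0]'|sed -n 2,4p
```

```text
eef_pos: [0.4771, -0.206, 0.1145]
tool_rot: [0.607, 0.794, 0.0, 0.001]
ft_force: [0.3, -4.0, 2.6]
eef_pos: [0.4771, -0.2049, 0.1145]
tool_rot: [0.607, 0.794, 0.0, 0.0]
ft_force: [1.8, -2.9, 1.9]
```

```bash
python3 -m inch '[0,0.5,0,0,0,0,0, 0,0.5,0,0,0,0,40, 0,0.5,0,0,0,0,40, 0,0.5,0,0,0,0,40, 0,0.5,0,0,0,0,40]'; python3 -m inch '[0,0,15,0,0,0,40, 0,0,40,0,0,0,40, 0,0,80,0,0,0,40, 0,0,120,0,0,0,40, 0,0,120,0,0,0,40, 0,0,120,0,0,0,40]'; python3 - <<'E'
from h import *
np.set_printoptions(precision=4,suppress=True)
o=[]
for n in('scene','top'):
    im=bot.camera(n);cv2.imwrite(f'pics/{n}9.png',cv2.resize(im[130:280,120:420],None,fx=2,fy=2))
K,C=T_cam('wrist');im=bot.camera('wrist');cv2.imwrite('pics/w9.png',im)
for t,z in(('handle_grip',.111),('cover_mid',.084)):
    for r in bot.spot_point('wrist',t)[:1]: print(t,r['uv'],r['confidence'],ray_z(K,C,r['uv'],z))
cv2.imwrite('pics/v9.png',np.hstack([cv2.resize(im,(400,300)),cv2.resize(cv2.imread('pics/scene9.png'),(400,200),)[:300] if 0 else cv2.copyMakeBorder(cv2.resize(cv2.imread('pics/scene9.png'),(400,200)),0,100,0,0,0)]))
E
python3 s.py
```

```text
clock: 19.08
eef_pos: [0.4758, -0.2036, 0.1136]
tool_rot: [0.607, 0.794, 0.0, -0.001]
ft_force: [-0.9, 0.2, 0.5]
grip_width: 0.0341
grasp_force: 0.0
clock: 19.58
eef_pos: [0.478, -0.2048, 0.237]
tool_rot: [0.607, 0.794, 0.001, 0.003]
ft_force: [0.2, 0.1, -0.5]
grip_width: 0.0342
grasp_force: 0.0
handle_grip [253.9, 190.5] 0.88 [ 0.4743 -0.2043  0.111 ]
cover_mid [233.7, 177.7] 0.83 [ 0.4565 -0.206   0.084 ]
19.83 P [ 0.475 -0.204  0.232] yaw deg -74.81 F [-0.231  0.679  0.043] M [-0.007 -0.023  0.036] 0.900587972591317
```

View pics/v9.png

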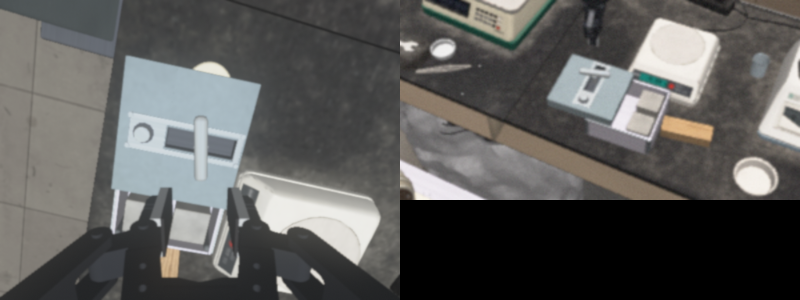

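The cover is fully open (cover_mid has moved about 90 mm), the turned handle at (200,148) stands clear above it, and the cap and block have not moved. The gripper is well clear, so I'll hand in.

```bash
python3 -m inch '[0,0,0,0,0,0,40, 0,0,0,0,0,0,40, 0,0,0,0,0,0,40]' | tail -3; python3 -c "
from workcell import bot; print(bot.job_done())"
```

```text
ft_force: [-0.4, 0.4, 0.2]
grip_width: 0.0339
grasp_force: 0.0
the job is handed in; nothing more can be done
None
```

The box is open and the job is handed in: button pressed at about 8 N, handle turned about 79° to its stop, cover slid about 90 mm left and the handle let go; the hand-in gave no verdict.

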